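# Change the menu on the table easel

### The arm

A 6-joint arm with a two-finger parallel gripper is mounted at the origin on the work surface. World frame = base frame: x ahead of the robot, y to its left, z up, the work surface at z = 0. Lengths are in m, angles in rad, forces in N, time in s.
With the tool pointing down it reaches from about 0.4 to 0.925 m from the base axis. Payload 12.5 kg.
Tool frame: the origin (TCP) lies at the very end of the fingers, on their centre line; the grasp point (between the pads) lies 19 mm behind it (env.pinch_z is the distance from the TCP to the grasp point, in m); z points along the fingers, y is the line along which they close (so a half turn about z gives the same grasp; the last joint's range is limited). The gripper opens to 95 mm and grips with 3 to 60 N. Pads are 20 mm wide; open, the fingers measure 119 mm over their backs; the gripper's body (75 mm by 180 mm) begins 59 mm behind the grasp point.
Start: joints at [-1.231, 0.491, 1.559, -0, 1.092, -0.106], TCP at [0.27, -0.564, 0.215] pointing down, gripper open.
Joint ranges: [-3.1, 3.1], [-0.84, 2.19], [0.05, 2.79], [-1.13, 4.28], [0.06, 2.93], [-2.69, 2.69]. Speed limits (rad/s): [2.22, 2.22, 2.79, 3.14, 3.14, 3.14].

### API

Orientations are given as a unit quaternion [w, x, y, z].
In Python, from bench import env gives the robot as it stands.
- The arm moves only by the tool servo_tool, never from a script. Its argument "plan" is a list of rows, each an object of numbers: "x", "y", "z": the shift along the tool's x, y, z in cm; "ax", "ay", "az": the turn, a rotation vector about the tool's x, y, z in rad; "fingers": the opening, from 0 (shut) to 1 (fully open). A call has 1 to 12 rows; each row shifts and turns the commanded pose from where the row before left it, along the tool's axes as they then stand; what a row does not reach is not made up. A row lasts 1/10 s, in which the tool goes at most 50 mm and 8.59 degrees, less where a joint would pass 70% of its speed; a pose out of reach is approached as far as the arm can. A call with a gripper value outside its range is refused whole. The fingers move at their own pace and stop on an object; "grip_force" is the grip in N (left out, the last holds). Time passes only in rows, so rows that do not move let the fingers close. It gives the time, the measured TCP pose, the force, the opening and the grip force at its end, in the units of the state.
- env.sense(): the state, without advancing time (a new reading comes with each control period).
- env.camera(name): name is "side" or "top"; returns (picture, depth): 384x512x3 uint8, blue, green, red; 384x512 float32, m along the optical axis (not along the pixel's ray), 0 where there is no reading.
- env.camera_info(name): a dict with "K" (3x3 intrinsics, pixels), "world_from_camera" (4x4, takes a point from camera to world coordinates). Camera axes: x right, y down, z forward; pixel columns grow to the right and rows downward; lengths in m; the calibration is good to about 2 mm. A picture is of the moment at which its call begins. camera_info takes no time and is no camera call.
- env.close_job(): hands the job in; it is judged then, once.
The state is a dict: "clock": time; "joint_positions": joint angles; "joint_vel": joint speeds; "joint_efforts": joint torques, N m; "eef_pos": TCP position; "eef_rot": TCP orientation; "ft_force": force on the tool from outside, world axes, zero at the start; "ft_torque": the same for the moment, N m; "grip_width": finger opening in m; "grasp_force": force on a finger pad.
Only numpy, scipy, OpenCV 4.12 (cv2) and the standard library are available. Lean on these libraries where they do the work, as an engineer would, in place of code of your own. Each camera call takes 0.05 s, during which the arm holds its last target. There are 200 camera calls.

### The job

Change the board on the table easel: first take the wide card off the big easel and lean it in the empty small stand, then take the tall menu from the other small stand and lean it on the easel. Each board must end the same way up as now, roughly centred, with its lower edge fully down behind the lip and its face flat against the sloped back, let go and at rest. Leave the bottle, vase and mug where they are.

Things in the scene. Friction and masses are not known exactly. Their poses are not given: they have to be found in the camera images.
- easel: The big easel, the widest stand, which holds the wide card at the start; wooden, fixed, 190 mm wide (y). Foot 10 mm thick, from x = -77 to +53 mm. Origin on the table, mid-width; +x to its front (away from the robot), z up. A sloped back leans 25 deg from vertical, top towards -x; a ledge at right angles to the back carries the board.
- empty_stand: The small stand that is empty at the start; wooden, fixed, 120 mm wide (y). Foot 10 mm thick, from x = -77 to +53 mm. Origin on the table, mid-width; +x to its front (away from the robot), z up. A sloped back leans 30 deg from vertical, top towards -x; a ledge at right angles to the back carries the board.
- full_stand: The small stand that holds the tall menu at the start, same shape as the empty one; wooden, fixed, 120 mm wide (y). Foot 10 mm thick, from x = -77 to +53 mm. Origin on the table, mid-width; +x to its front (away from the robot), z up. A sloped back leans 30 deg from vertical, top towards -x; a ledge at right angles to the back carries the board.
- easel_seat (a point): Easel: corner where the front of the back meets the ledge, mid-width: x 15, z 26 mm from the stand's origin, axes as the stand's. From here the back runs 105 mm up the 25 deg slope (8 thick), but only 75 in its middle 60 of width (finger notch); the ledge runs 24 forward, rising 25 deg, to a lip standing 10 above it, 6 thick.
- empty_stand_seat (a point): Empty stand: corner where the front of the back meets the ledge, mid-width: x 15, z 26 mm from the stand's origin, axes as the stand's. From here the back runs 105 mm up the 30 deg slope (8 thick), but only 75 in its middle 60 of width (finger notch); the ledge runs 24 forward, rising 30 deg, to a lip standing 10 above it, 6 thick.
- full_stand_seat (a point): Full stand: corner where the front of the back meets the ledge, mid-width: x 15, z 26 mm from the stand's origin, axes as the stand's. From here the back runs 105 mm up the 30 deg slope (8 thick), but only 75 in its middle 60 of width (finger notch); the ledge runs 24 forward, rising 30 deg, to a lip standing 10 above it, 6 thick.
- menu_c (a point): centre of the tall menu (about 130 g): a flat wooden board with a paper sheet on both sides, 100 mm wide (y) x 175 high (z) x 10 thick (x); x is the normal of its front face, z runs up along it, y along its width. Stands at the start in the full small stand, leaning 30 degrees.
- card_c (a point): centre of the wide card (about 150 g): a flat wooden board with a paper sheet on both sides, 180 mm wide (y) x 145 high (z) x 10 thick (x); x is the normal of its front face, z runs up along it, y along its width. Stands at the start on the easel, leaning 25 degrees.
- bottle: bystander: glass bottle, 56 mm across, 190 tall; origin under its centre
- vase: bystander: small glass vase with a rose, 60 mm across, 178 tall in all; origin under its centre
- mug: bystander: white mug, 76 mm across without its handle, 85 tall; origin under its centre
There are look-alikes about, which are no part of the job. What is shaped like the part that bears menu_c but blue is not meant.

How it is judged:
By the outcome, as a careful person would: the job done as asked, in the order asked, and still so for the second after the job is handed in, with the robot touching nothing.
It also fails if it takes over 69 s, if anything falls off the work surface, if the arm or the gripper's body presses on something with over 40 N, if the wrist force passes 120 N, or if a joint passes its speed limit or range.

## Working session

There is one attempt and no reset: what is moved stays moved. The work goes in short steps, Python scripts to look and compute and a tool call to move; the robot and the scene stay as the last step left them, time stands still between calls to the robot, and variables do not carry over. Pictures are saved under pics/ and viewed, at most 10 in all, crops included, and the job is handed in when it is done.

Besides the shell and the picture viewer there is one more tool, called as name([rows], argument=value, ...), one row to a line, values as JSON. servo_tool: Moves the arm, as the interface text tells. Its arguments: {"type":"object","properties":{"plan":{"type":"array"},"grip_force":{"type":"number"}},"required":["plan"]}

```bash
ls; mkdir -p pics; python3 - <<'E'
from bench import env
import cv2,numpy as np
for n in("side","top"):
    im,d=env.camera(n); cv2.imwrite(f"pics/{n}0.png",im); np.save(f"pics/{n}0.npy",d)
    i=env.camera_info(n); print(n,np.round(i["K"],1).tolist(),np.round(i["world_from_camera"],3).tolist())
s=env.sense();print(s["clock"],s["eef_pos"],s["eef_rot"],env.pinch_z)
E
```

```text
pics
side [[387.7, 0.0, 252.8], [0.0, 387.7, 190.2], [0.0, 0.0, 1.0]] [[-0.971, -0.179, 0.161, 0.336], [-0.24, 0.669, -0.703, 0.773], [0.018, -0.721, -0.693, 0.995], [0.0, 0.0, 0.0, 1.0]]
top [[420.4, 0.0, 255.0], [0.0, 420.4, 193.2], [0.0, 0.0, 1.0]] [[0.003, -0.998, 0.066, 0.445], [-1.0, -0.003, 0.001, -0.144], [-0.001, -0.066, -0.998, 1.526], [0.0, 0.0, 0.0, 1.0]]
0.1 [ 0.26945188 -0.56369014  0.2140918 ] [-5.15931220e-04  9.75262055e-01  2.21051251e-01 -4.03329283e-05] 0.0188
```

View pics/top0.png

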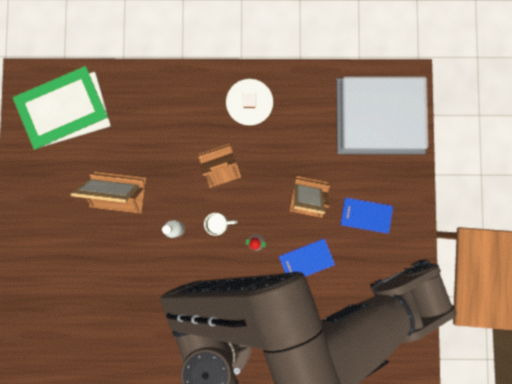

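View pics/side0.png

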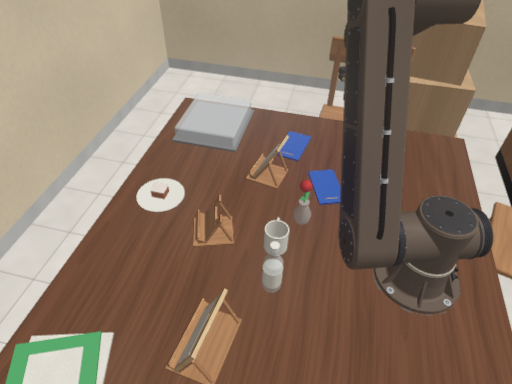

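The top view shows the easel with the wide card at (112,192), the empty stand at (220,165) and the full stand with the tall menu at (310,197). Bystanders are the bottle (173,229), mug (217,224) and vase (256,243).

Candidates for the menu:
- **Grey-faced board in the stand at (310,197):** this is the one I want.
- **Flat blue boards at (367,215) and (306,258):** look-alikes, not meant.
- **Green frame at (60,107) and grey box at (382,115):** not meant.

Candidates for the card: only the board on the easel at (112,192).

```bash
cat > h.py <<'E'
import numpy as np,cv2
from bench import env
def cloud(n,im=None,d=None):
    if d is None: im,d=env.camera(n)
    i=env.camera_info(n);K=i["K"];T=np.array(i["world_from_camera"])
    v,u=np.mgrid[:d.shape[0],:d.shape[1]]
    P=np.stack([(u-K[0][2])/K[0][0]*d,(v-K[1][2])/K[1][1]*d,d],-1)@T[:3,:3].T+T[:3,3]
    P[d==0]=np.nan
    return im,P
E
python3 - <<'E'
from h import *
C={}
for n in("top","side"):
    C[n]=cloud(n,cv2.imread(f"pics/{n}0.png"),np.load(f"pics/{n}0.npy"))
reg={"easel":(.43,.67,.2,.5),"empty":(.54,.75,-.12,.09),"full":(.44,.65,-.44,-.25)}
for k,(a,b,c,d) in reg.items():
  for n in C:
    P=C[n][1].reshape(-1,3); P=P[np.isfinite(P).all(1)]
    m=(P[:,0]>a)&(P[:,0]<b)&(P[:,1]>c)&(P[:,1]<d)
    Q=P[m]; tb=np.median(Q[Q[:,2]<.005,2]); f=Q[(Q[:,2]>tb+.006)&(Q[:,2]<tb+.015)]
    r=cv2.minAreaRect((f[:,:2]*1000).astype(np.float32)); h=Q[Q[:,2]>np.nanmax(Q[:,2])-.015]
    print(k,n,"table",round(tb,4),"foot",len(f),np.round(r[0],1),np.round(r[1],1),round(r[2],1),"top",np.round(Q.max(0),3),"hi",np.round(h.mean(0),3),np.round(h.min(0),3),np.round(h.max(0),3))
    # dominant plane among points z>.04 by ransac, several
    B=Q[Q[:,2]>.045];rng=np.random.default_rng(0);
    for _ in range(2):
      best=None
      if len(B)<30:break
      for t in range(400):
        p=B[rng.choice(len(B),3,False)];nn=np.cross(p[1]-p[0],p[2]-p[0]);L=np.linalg.norm(nn)
        if L<1e-5:continue
        nn/=L;inl=abs((B-p[0])@nn)<.003
        if best is None or inl.sum()>best.sum():best=inl
      G=B[best];c0=G.mean(0);nn=np.linalg.svd(G-c0)[2][2];nn*=np.sign(nn[2])
      print("   plane",len(G),np.round(c0,4),np.round(nn,3),"tilt",round(np.degrees(np.arcsin(nn[2])),1),"yaw",round(np.degrees(np.arctan2(nn[1],nn[0])),1), np.round(G.min(0),3),np.round(G.max(0),3))
      B=B[~best]
t=C["top"][0];s=C["side"][0]
z=lambda im,x,y,w=90,h=70:cv2.resize(im[y:y+h,x:x+w],(390,290),interpolation=cv2.INTER_CUBIC)
cv2.imwrite("pics/crop.png",np.vstack([np.hstack([z(t,65,155),z(t,265,162)]),np.hstack([z(s,165,285),z(s,230,125)])]))
E
```

```text
easel top table -0.0007 foot 643 [548. 348.] [297.3 232.7] 89.2 top [0.67  0.5   0.168] hi [0.521 0.369 0.159] [0.505 0.28  0.153] [0.537 0.459 0.168]
   plane 847 [0.5466 0.3655 0.1097] [ 0.896 -0.104  0.432] tilt 25.6 yaw -6.6 [0.508 0.273 0.046] [0.587 0.459 0.166]
   plane 128 [0.5244 0.3329 0.1294] [ 0.915 -0.113  0.388] tilt 22.8 yaw -7.0 [0.505 0.261 0.047] [0.552 0.459 0.164]
easel side table -0.0008 foot 1895 [529.7 355.4] [202.3 185.9] 89.7 top [0.67  0.49  0.164] hi [0.523 0.379 0.159] [0.508 0.282 0.15 ] [0.54  0.461 0.164]
   plane 788 [0.5467 0.381  0.1173] [ 0.893 -0.099  0.44 ] tilt 26.1 yaw -6.3 [0.513 0.282 0.045] [0.588 0.461 0.164]
   plane 287 [0.5516 0.3694 0.1122] [ 0.809 -0.086  0.582] tilt 35.6 yaw -6.1 [0.508 0.262 0.045] [0.609 0.46  0.162]
empty top table -0.0006 foot 459 [641.9 -16.9] [204.4 206.9] 87.5 top [0.75  0.09  0.121] hi [ 0.62  -0.02   0.114] [ 0.599 -0.075  0.106] [0.644 0.037 0.121]
   plane 272 [ 0.6402 -0.012   0.0803] [0.807 0.279 0.52 ] tilt 31.4 yaw 19.1 [ 0.601 -0.075  0.045] [0.678 0.049 0.12 ]
   plane 60 [ 0.6742 -0.0048  0.0579] [0.4
[... 616 characters left out ...]
2] [ 0.496 -0.265  0.187]
   plane 623 [ 0.5198 -0.3205  0.1202] [ 0.847 -0.165  0.506] tilt 30.4 yaw -11.0 [ 0.473 -0.374  0.045] [ 0.571 -0.268  0.187]
   plane 110 [ 0.4987 -0.3481  0.1297] [ 0.86  -0.179  0.477] tilt 28.5 yaw -11.7 [ 0.467 -0.395  0.049] [ 0.536 -0.265  0.183]
full side table -0.0012 foot 422 [ 536.6 -327.5] [185.9 133.5] 7.0 top [ 0.65  -0.25   0.185] hi [ 0.484 -0.308  0.178] [ 0.47  -0.362  0.17 ] [ 0.499 -0.262  0.185]
   plane 158 [ 0.5175 -0.3032  0.1302] [ 0.843 -0.146  0.517] tilt 31.2 yaw -9.8 [ 0.474 -0.371  0.046] [ 0.572 -0.262  0.185]
   plane 88 [ 0.5253 -0.2741  0.091 ] [-0.019 -0.993  0.115] tilt 6.6 yaw -91.1 [ 0.491 -0.281  0.045] [ 0.565 -0.263  0.171]
```

View pics/crop.png

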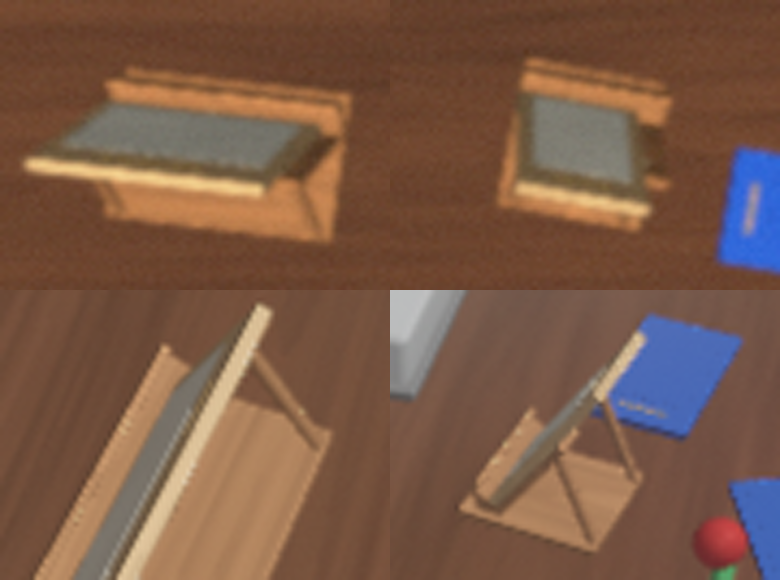

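The crops show a grey-faced tall board in the small stand (top right, bottom right) and the wide card on the easel (left), which sits about 12 mm off-centre. Both match the description.

```bash
cat >> h.py <<'E'
import json
from scipy.spatial.transform import Rotation as Ro, Slerp
ST={"easel":((.574,.3506,.026),25,-6.5),"empty":((.671,.0015,.026),30,19.3),"full":((.556,-.328,.026),30,-10.7)}
def axes(k):
    s,t,y=ST[k];t,y=np.radians([t,y]);
    u=np.array([-np.sin(t)*np.cos(y),-np.sin(t)*np.sin(y),np.cos(t)]);n=np.array([np.cos(t)*np.cos(y),np.cos(t)*np.sin(y),np.sin(t)])
    return np.array(s),n,np.array([-np.sin(y),np.cos(y),0]),u
def pose(k,dn,dt,du):
    """TCP pose at seat + dn*n + dt*side + du*up, tool z down along slope, tool y = n"""
    s,n,w,u=axes(k)
    return s+dn*n+dt*w+du*u,Ro.from_matrix(np.stack([np.cross(n,-u),n,-u],1))
def q2r(q): return Ro.from_quat([q[1],q[2],q[3],q[0]])
def cur():
    s=env.sense();return np.array(s["eef_pos"]),q2r(s["eef_rot"])
def rows(p0,R0,p1,R1,step=.035,ang=.1,N=None):
    rv=(R0.inv()*R1).as_rotvec()
    N=N or max(1,int(np.ceil(max(np.linalg.norm(p1-p0)/step,np.linalg.norm(rv)/ang))))
    out=[];p,R=p0,R0
    for i in range(1,N+1):
        pt=p0+(p1-p0)*i/N;Rt=R0*Ro.from_rotvec(rv*i/N)
        d=np.round(R.inv().apply(pt-p)*100,1);a=np.round((R.inv()*Rt).as_rotvec(),2)
        p=p+R.apply(d/100);R=R*Ro.from_rotvec(a)
        out.append({k:float(v) for k,v in zip(("x","y","z","ax","ay","az"),[*d,*a]) if v})
    return out,p,R
def path(*wps,**k):
    p,R=cur();o=[]
    for w in wps:
        r,p,R=rows(p,R,*w,**k);o+=r;print(len(r),end=" ")
    for i in range(0,len(o),12):print("\n",json.dumps(o[i:i+12]).replace('"',"'").replace(" ",""))
    print("end err mm",np.round((p-wps[-1][0])*1000,1))
E
python3 - <<'E'
from h import *
p,R=cur()
g=pose("easel",.005,.012,.21)
print(g[0],pose("easel",.005,.012,.11)[0])
path((np.array([.34,-.50,.32]),R),(np.array([.56,-.05,.38]),g[1]),(np.array([.52,.2,.38]),g[1]),g,step=.045,ang=.12)
E
```

```text
[0.49168151 0.37205664 0.21843773] [0.53367167 0.36727247 0.12780695]
4 12 6 6 
 [{'x':2.3,'y':-0.7,'z':-2.6},{'x':2.3,'y':-0.7,'z':-2.7},{'x':2.2,'y':-0.6,'z':-2.6},{'x':2.3,'y':-0.7,'z':-2.7},{'x':3.3,'y':-2.6,'z':-0.5,'ax':-0.03,'ay':0.02,'az':-0.08},{'x':3.5,'y':-2.3,'z':-0.5,'ax':-0.04,'ay':0.02,'az':-0.09},{'x':3.6,'y':-2.0,'z':-0.5,'ax':-0.03,'ay':0.02,'az':-0.08},{'x':3.9,'y':-1.6,'z':-0.5,'ax':-0.03,'ay':0.01,'az':-0.08},{'x':3.9,'y':-1.4,'z':-0.5,'ax':-0.04,'ay':0.02,'az':-0.08},{'x':4.1,'y':-0.9,'z':-0.5,'ax':-0.03,'ay':0.02,'az':-0.09},{'x':4.1,'y':-0.6,'z':-0.4,'ax':-0.03,'ay':0.02,'az':-0.08},{'x':4.2,'y':-0.3,'z':-0.3,'ax':-0.04,'ay':0.02,'az':-0.08}]

 [{'x':4.2,'y':0.1,'z':-0.3,'ax':-0.03,'ay':0.02,'az':-0.09},{'x':4.2,'y':0.5,'z':-0.1,'ax':-0.03,'ay':0.01,'az':-0.08},{'x':4.1,'y':0.8,'z':-0.1,'ax':-0.04,'ay':0.02,'az':-0.08},{'x':4.1,'y':1.1,'ax':-0.03,'ay':0.02,'az':-0.09},{'x':4.1,'y':-1.0,'z':-0.5},{'x':4.0,'y':-1.0,'z':-0.5},{'x':4.1,'y':-1.0,'z':-0.5},{'x':4.1,'y':-1.0,'z':-0.5},{'x':4.0,'y':-1.0,'z':-0.4},{'x':4.1,'y':-1.0,'z':-0.5},{'x':2.8,'y':-1.8,'z':2.1},{'x':2.8,'y':-1.9,'z':2.1}]

 [{'x':2.8,'y':-1.8,'z':2.1},{'x':2.8,'y':-1.9,'z':2.1},{'x':2.8,'y':-1.8,'z':2.1},{'x':2.8,'y':-1.9,'z':2.1}]
end err mm [ 0.  -0.2 -0.4]
```

servo_tool([
  {"x": 2.3, "y": -0.7, "z": -2.6, "fingers": 0.45},
  {"x": 2.3, "y": -0.7, "z": -2.7},
  {"x": 2.2, "y": -0.6, "z": -2.6},
  {"x": 2.3, "y": -0.7, "z": -2.7},
  {"x": 3.3, "y": -2.6, "z": -0.5, "ax": -0.03, "ay": 0.02, "az": -0.08},
  {"x": 3.5, "y": -2.3, "z": -0.5, "ax": -0.04, "ay": 0.02, "az": -0.09},
  {"x": 3.6, "y": -2.0, "z": -0.5, "ax": -0.03, "ay": 0.02, "az": -0.08},
  {"x": 3.9, "y": -1.6, "z": -0.5, "ax": -0.03, "ay": 0.01, "az": -0.08},
  {"x": 3.9, "y": -1.4, "z": -0.5, "ax": -0.04, "ay": 0.02, "az": -0.08},
  {"x": 4.1, "y": -0.9, "z": -0.5, "ax": -0.03, "ay": 0.02, "az": -0.09},
  {"x": 4.1, "y": -0.6, "z": -0.4, "ax": -0.03, "ay": 0.02, "az": -0.08},
  {"x": 4.2, "y": -0.3, "z": -0.3, "ax": -0.04, "ay": 0.02, "az": -0.08},
])

```text
invalid input
```

servo_tool([
  {"x": 4.2, "y": 0.1, "z": -0.3, "ax": -0.03, "ay": 0.02, "az": -0.09},
  {"x": 4.2, "y": 0.5, "z": -0.1, "ax": -0.03, "ay": 0.01, "az": -0.08},
  {"x": 4.1, "y": 0.8, "z": -0.1, "ax": -0.04, "ay": 0.02, "az": -0.08},
  {"x": 4.1, "y": 1.1, "ax": -0.03, "ay": 0.02, "az": -0.09},
  {"x": 4.1, "y": -1.0, "z": -0.5},
  {"x": 4.0, "y": -1.0, "z": -0.5},
  {"x": 4.1, "y": -1.0, "z": -0.5},
  {"x": 4.1, "y": -1.0, "z": -0.5},
  {"x": 4.0, "y": -1.0, "z": -0.4},
  {"x": 4.1, "y": -1.0, "z": -0.5},
  {},
])

```text
invalid input
```

```bash
python3 - <<'E'
from h import *
g=pose("easel",.005,.012,.21)
p,R=cur();print(p,(R.inv()*g[1]).as_rotvec(),env.sense()["joint_positions"])
path(g)
E
```

```text
[ 0.26945188 -0.56369014  0.2140918 ] [-0.39910803  0.21992792 -0.995077  ] [-1.23058294e+00  4.91533074e-01  1.55940994e+00  4.58307044e-05
  1.09168385e+00 -1.05592332e-01]
28 
 [{'x':2.2,'y':-2.7,'ax':-0.01,'ay':0.01,'az':-0.04},{'x':2.2,'y':-2.6,'ax':-0.02,'ay':0.01,'az':-0.03},{'x':2.4,'y':-2.5,'z':-0.1,'ax':-0.01,'az':-0.04},{'x':2.4,'y':-2.4,'ax':-0.02,'ay':0.01,'az':-0.03},{'x':2.5,'y':-2.3,'z':-0.1,'ax':-0.01,'ay':0.01,'az':-0.04},{'x':2.6,'y':-2.3,'z':-0.1,'ax':-0.02,'ay':0.01,'az':-0.03},{'x':2.7,'y':-2.1,'z':-0.1,'ax':-0.01,'az':-0.04},{'x':2.7,'y':-2.1,'z':-0.2,'ax':-0.01,'ay':0.01,'az':-0.03},{'x':2.8,'y':-1.9,'z':-0.1,'ax':-0.02,'ay':0.01,'az':-0.04},{'x':2.9,'y':-1.9,'z':-0.1,'ax':-0.01,'ay':0.01,'az':-0.04},{'x':3.0,'y':-1.7,'z':-0.1,'ax':-0.02,'ay':0.01,'az':-0.03},{'x':3.0,'y':-1.7,'z':-0.2,'ax':-0.01,'az':-0.04}]

 [{'x':3.1,'y':-1.5,'z':-0.1,'ax':-0.02,'ay':0.01,'az':-0.03},{'x':3.1,'y':-1.4,'z':-0.1,'ax':-0.01,'ay':0.01,'az':-0.04},{'x':3.2,'y':-1.3,'z':-0.1,'ax':-0.01,'ay':0.01,'az':-0.03},{'x':3.2,'y':-1.2,'z':-0.1,'ax':-0.02,'ay':0.01,'az':-0.04},{'x':3.3,'y':-1.0,'z':-0.1,'ax':-0.01,'az':-0.03},{'x':3.3,'y':-1.0,'z':-0.1,'ax':-0.02,'ay':0.01,'az':-0.04},{'x':3.3,'y':-0.8,'z':-0.1,'ax':-0.01,'ay':0.01,'az':-0.04},{'x':3.4,'y':-0.7,'z':-0.1,'ax':-0.02,'ay':0.01,'az':-0.03},{'x':3.4,'y':-0.6,'ax':-0.01,'ay':0.01,'az':-0.04},{'x':3.4,'y':-0.5,'ax':-0.01,'az':-0.03},{'x':3.4,'y':-0.3,'ax':-0.02,'ay':0.01,'az':-0.04},{'x':3.4,'y':-0.2,'ax':-0.01,'ay':0.01,'az':-0.03}]

 [{'x':3.5,'y':-0.1,'ax':-0.02,'ay':0.01,'az':-0.04},{'x':3.4,'z':0.1,'ax':-0.01,'az':-0.03},{'x':3.4,'y':0.1,'z':0.1,'ax':-0.01,'ay':0.01,'az':-0.04},{'x':3.4,'y':0.3,'z':0.1,'ax':-0.02,'ay':0.01,'az':-0.04}]
end err mm [ 0.2 -0.5  0.3]
```

servo_tool([
  {"x": 2.3, "y": -0.7, "z": -2.6, "ax": 0, "ay": 0, "az": 0, "fingers": 0.45},
  {"x": 2.3, "y": -0.7, "z": -2.7, "ax": 0, "ay": 0, "az": 0, "fingers": 0.45},
  {"x": 2.2, "y": -0.6, "z": -2.6, "ax": 0, "ay": 0, "az": 0, "fingers": 0.45},
  {"x": 2.3, "y": -0.7, "z": -2.7, "ax": 0, "ay": 0, "az": 0, "fingers": 0.45},
])

```text
clock: 0.5
eef_pos: [0.3404, -0.4995, 0.3213]
eef_rot: [-0.0, 0.975, 0.221, -0.0]
ft_force: [-0.1, 0.6, -0.5]
grip_width: 0.0684
grasp_force: 0.0
```

All keys are needed in every row.

servo_tool([
  {"x": 3.3, "y": -2.6, "z": -0.5, "ax": -0.03, "ay": 0.02, "az": -0.08, "fingers": 0.45},
  {"x": 3.5, "y": -2.3, "z": -0.5, "ax": -0.04, "ay": 0.02, "az": -0.09, "fingers": 0.45},
  {"x": 3.6, "y": -2.0, "z": -0.5, "ax": -0.03, "ay": 0.02, "az": -0.08, "fingers": 0.45},
  {"x": 3.9, "y": -1.6, "z": -0.5, "ax": -0.03, "ay": 0.01, "az": -0.08, "fingers": 0.45},
  {"x": 3.9, "y": -1.4, "z": -0.5, "ax": -0.04, "ay": 0.02, "az": -0.08, "fingers": 0.45},
  {"x": 4.1, "y": -0.9, "z": -0.5, "ax": -0.03, "ay": 0.02, "az": -0.09, "fingers": 0.45},
  {"x": 4.1, "y": -0.6, "z": -0.4, "ax": -0.03, "ay": 0.02, "az": -0.08, "fingers": 0.45},
  {"x": 4.2, "y": -0.3, "z": -0.3, "ax": -0.04, "ay": 0.02, "az": -0.08, "fingers": 0.45},
  {"x": 4.2, "y": 0.1, "z": -0.3, "ax": -0.03, "ay": 0.02, "az": -0.09, "fingers": 0.45},
  {"x": 4.2, "y": 0.5, "z": -0.1, "ax": -0.03, "ay": 0.01, "az": -0.08, "fingers": 0.45},
  {"x": 4.1, "y": 0.8, "z": -0.1, "ax": -0.04, "ay": 0.02, "az": -0.08, "fingers": 0.45},
  {"x": 4.1, "y": 1.1, "z": 0, "ax": -0.03, "ay": 0.02, "az": -0.09, "fingers": 0.45},
])

```text
clock: 1.7
eef_pos: [0.5601, -0.0479, 0.3798]
eef_rot: [0.164, 0.725, 0.653, 0.144]
ft_force: [0.1, -1.2, -0.5]
grip_width: 0.0427
grasp_force: 0.0
```

servo_tool([
  {"x": 4.0, "y": -1.0, "z": -0.5, "ax": 0, "ay": 0, "az": 0, "fingers": 0.45},
  {"x": 4.0, "y": -1.0, "z": -0.5, "ax": 0, "ay": 0, "az": 0, "fingers": 0.45},
  {"x": 4.0, "y": -1.0, "z": -0.5, "ax": 0, "ay": 0, "az": 0, "fingers": 0.45},
  {"x": 4.0, "y": -1.0, "z": -0.5, "ax": 0, "ay": 0, "az": 0, "fingers": 0.45},
  {"x": 4.0, "y": -1.0, "z": -0.5, "ax": 0, "ay": 0, "az": 0, "fingers": 0.45},
  {"x": 0, "y": 0, "z": 0, "ax": 0, "ay": 0, "az": 0, "fingers": 0.45},
])

```text
clock: 2.3
eef_pos: [0.5251, 0.1591, 0.3801]
eef_rot: [0.163, 0.725, 0.653, 0.144]
ft_force: [0.7, -0.3, -0.1]
grip_width: 0.0432
grasp_force: 0.0
```

```bash
sed -i 's/if v})/})/; s/out.append({k/out.append({k/' h.py; python3 - <<'E'
from h import *
g=pose("easel",.005,.012,.19)
p,R=cur();print(p,(R.inv()*g[1]).as_rotvec(),env.sense()["joint_positions"])
path(g)
E
```

```text
[0.5251089  0.15913024 0.38008952] [ 0.00145841 -0.00034497  0.00934605] [ 0.24830246  0.0972248   1.75202919 -0.19404913  0.88886023  0.44404598]
8 
 [{'x':2.6,'y':-1.5,'z':1.8,'ax':0.0,'ay':-0.0,'az':0.0},{'x':2.6,'y':-1.5,'z':1.8,'ax':0.0,'ay':-0.0,'az':0.0},{'x':2.6,'y':-1.4,'z':1.7,'ax':0.0,'ay':-0.0,'az':0.0},{'x':2.6,'y':-1.5,'z':1.8,'ax':0.0,'ay':-0.0,'az':0.0},{'x':2.7,'y':-1.5,'z':1.8,'ax':0.0,'ay':-0.0,'az':0.01},{'x':2.5,'y':-1.5,'z':1.8,'ax':0.0,'ay':-0.0,'az':-0.0},{'x':2.6,'y':-1.5,'z':1.7,'ax':0.0,'ay':-0.0,'az':-0.0},{'x':2.6,'y':-1.5,'z':1.8,'ax':0.0,'ay':-0.0,'az':-0.0}]
end err mm [ 0.1 -0.4  0.3]
```

servo_tool([
  {"x": 2.6, "y": -1.5, "z": 1.8, "ax": 0, "ay": 0, "az": 0.01, "fingers": 0.45},
  {"x": 2.6, "y": -1.5, "z": 1.8, "ax": 0, "ay": 0, "az": 0, "fingers": 0.45},
  {"x": 2.6, "y": -1.5, "z": 1.8, "ax": 0, "ay": 0, "az": 0, "fingers": 0.45},
  {"x": 2.6, "y": -1.5, "z": 1.8, "ax": 0, "ay": 0, "az": 0, "fingers": 0.45},
  {"x": 2.6, "y": -1.5, "z": 1.8, "ax": 0, "ay": 0, "az": 0, "fingers": 0.45},
  {"x": 2.6, "y": -1.5, "z": 1.8, "ax": 0, "ay": 0, "az": 0, "fingers": 0.45},
  {"x": 2.6, "y": -1.5, "z": 1.7, "ax": 0, "ay": 0, "az": 0, "fingers": 0.45},
  {"x": 2.6, "y": -1.4, "z": 1.7, "ax": 0, "ay": 0, "az": 0, "fingers": 0.45},
  {"x": 0, "y": 0, "z": 0, "ax": 0, "ay": 0, "az": 0, "fingers": 0.45},
  {"x": 0, "y": 0, "z": 0, "ax": 0, "ay": 0, "az": 0, "fingers": 0.45},
])

```text
clock: 3.3
eef_pos: [0.5034, 0.3668, 0.2007]
eef_rot: [0.162, 0.73, 0.648, 0.144]
ft_force: [-0.1, -0.3, 0.4]
grip_width: 0.0428
grasp_force: 0.0
```

```bash
python3 - <<'E'
from h import *
p,R=cur()
for n in("top","side"):
    im,P=cloud(n);cv2.imwrite(f"pics/{n}1.png",im)
    s,nn,w,u=axes("easel");Q=P.reshape(-1,3)-s;L=np.stack([Q@nn,Q@w,Q@u],1)
    m=(abs(L[:,1]-.012)<.088)&(L[:,2]>.03)&(L[:,2]<.14)&(L[:,0]>.004)&(L[:,0]<.02)
    b=(abs(L[:,0]-.005)<.004)&(abs(L[:,2]-.145)<.01)
    print(n,"front face n",np.nanmedian(L[m,0])*1000,"top u",np.nanpercentile(L[b,2],[50,95]),"side ext",np.nanpercentile(L[b,1],[2,98]))
print("tcp local",[round(float((p-s)@v)*1000,1) for v in(nn,w,u)])
path(pose("easel",.005,.012,.11))
side=cv2.imread("pics/side1.png");cv2.imwrite("pics/c1.png",cv2.resize(side[230:384,120:330],None,fx=3.5,fy=3.5))
E
```

```text
top front face n 9.303792757738972 top u [0.14424089 0.14936244] side ext [-0.07549379  0.01857446]
side front face n 11.58897135912004 top u [0.1442109  0.14696611] side ext [-0.06244664  0.10348703]
tcp local [8.6, 8.1, 188.7]
3 
 [{'x':0.1,'y':-0.2,'z':2.7,'ax':0.0,'ay':0.0,'az':-0.0},{'x':0.2,'y':-0.1,'z':2.6,'ax':0.0,'ay':0.0,'az':-0.0},{'x':0.1,'y':-0.2,'z':2.7,'ax':0.0,'ay':0.0,'az':-0.01}]
end err mm [-0.1 -0.4 -0.4]
```

View pics/c1.png

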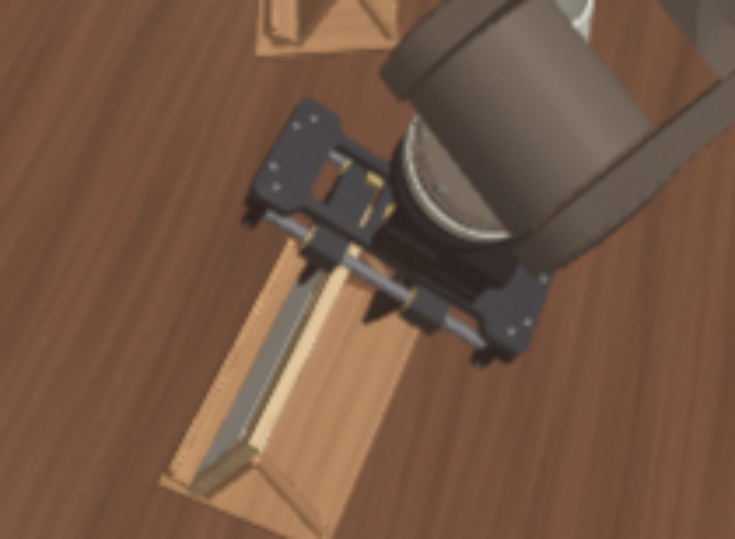

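The fingers, at crop (305,270) and (378,310), straddle the card's top edge at (330,280). Descend and grip.

servo_tool([
  {"x": 0.2, "y": -0.2, "z": 2.0, "ax": 0, "ay": 0, "az": 0, "fingers": 0.45},
  {"x": 0.1, "y": -0.2, "z": 2.0, "ax": 0, "ay": 0, "az": 0, "fingers": 0.45},
  {"x": 0.1, "y": 0, "z": 2.0, "ax": 0, "ay": 0, "az": 0, "fingers": 0.45},
  {"x": 0, "y": 0, "z": 1.9, "ax": 0, "ay": 0, "az": 0, "fingers": 0.45},
  {"x": 0, "y": 0, "z": 0, "ax": 0, "ay": 0, "az": 0, "fingers": 0.45},
  {"x": 0, "y": 0, "z": 0, "ax": 0, "ay": 0, "az": 0, "fingers": 0},
  {"x": 0, "y": 0, "z": 0, "ax": 0, "ay": 0, "az": 0, "fingers": 0},
  {"x": 0, "y": 0, "z": 0, "ax": 0, "ay": 0, "az": 0, "fingers": 0},
  {"x": 0, "y": 0, "z": 0, "ax": 0, "ay": 0, "az": 0, "fingers": 0},
  {"x": 0, "y": 0, "z": 0, "ax": 0, "ay": 0, "az": 0, "fingers": 0},
], grip_force=25)

```text
clock: 4.4
eef_pos: [0.5339, 0.368, 0.1288]
eef_rot: [0.163, 0.73, 0.648, 0.145]
ft_force: [-1.1, -0.6, -1.4]
grip_width: 0.0098
grasp_force: 25.0
```

```bash
python3 - <<'E'
from h import *
s=env.sense();print(s["clock"],s["grip_width"],s["grasp_force"],s["ft_force"])
p,R=cur();q=pose("easel",0,0,0)
s,n,w,u=axes("easel");L=[float((p-s)@v) for v in(n,w,u)];print(np.round(L,4),(R.inv()*q[1]).as_rotvec())
E
```

```text
4.4 0.00978955079553667 24.995362758636475 [-1.08040766 -0.63240239 -1.42738571]
[0.0055 0.0128 0.1108] [ 0.00339025  0.00101294 -0.00425812]
```

```bash
python3 - <<'E'
from h import *
path(pose("easel",.009,.0128,.13),pose("easel",.015,.0128,.30),pose("empty",.013,0,.28),step=.04)
E
```

```text
1 5 11 
 [{'x':0.0,'y':0.4,'z':-1.9,'ax':0.0,'ay':0.0,'az':-0.0},{'x':-0.0,'y':0.1,'z':-3.4,'ax':0.0,'ay':0.0,'az':-0.0},{'x':-0.0,'y':0.1,'z':-3.4,'ax':0.0,'ay':0.0,'az':-0.0},{'x':-0.0,'y':0.2,'z':-3.4,'ax':0.0,'ay':0.0,'az':-0.0},{'x':-0.0,'y':0.1,'z':-3.4,'ax':0.0,'ay':0.0,'az':-0.0},{'x':-0.0,'y':0.1,'z':-3.4,'ax':0.0,'ay':0.0,'az':-0.0},{'x':-3.7,'y':1.0,'z':0.8,'ax':-0.01,'ay':0.02,'az':-0.04},{'x':-3.7,'y':0.8,'z':0.7,'ax':-0.0,'ay':0.02,'az':-0.03},{'x':-3.8,'y':0.8,'z':0.6,'ax':-0.01,'ay':0.02,'az':-0.04},{'x':-3.8,'y':0.6,'z':0.5,'ax':-0.01,'ay':0.02,'az':-0.04},{'x':-3.8,'y':0.4,'z':0.5,'ax':-0.01,'ay':0.02,'az':-0.03},{'x':-3.8,'y':0.3,'z':0.4,'ax':-0.0,'ay':0.01,'az':-0.04}]

 [{'x':-3.9,'y':0.1,'z':0.4,'ax':-0.01,'ay':0.02,'az':-0.04},{'x':-3.9,'y':-0.0,'z':0.3,'ax':-0.01,'ay':0.02,'az':-0.03},{'x':-3.9,'y':-0.1,'z':0.2,'ax':-0.01,'ay':0.02,'az':-0.04},{'x':-3.8,'y':-0.3,'z':0.1,'ax':-0.0,'ay':0.02,'az':-0.04},{'x':-3.9,'y':-0.5,'z':0.1,'ax':-0.01,'ay':0.02,'az':-0.03}]
end err mm [ 0.1 -0.2 -0.5]
```

servo_tool([
  {"x": 0, "y": 0.3, "z": -1.0, "ax": 0, "ay": 0, "az": 0, "fingers": 0},
  {"x": 0, "y": 0.2, "z": -2.0, "ax": 0, "ay": 0, "az": 0, "fingers": 0},
  {"x": 0, "y": 0.1, "z": -3.4, "ax": 0, "ay": 0, "az": 0, "fingers": 0},
  {"x": 0, "y": 0.1, "z": -3.4, "ax": 0, "ay": 0, "az": 0, "fingers": 0},
  {"x": 0, "y": 0.1, "z": -3.4, "ax": 0, "ay": 0, "az": 0, "fingers": 0},
  {"x": 0, "y": 0.1, "z": -3.4, "ax": 0, "ay": 0, "az": 0, "fingers": 0},
  {"x": 0, "y": 0.1, "z": -2.3, "ax": 0, "ay": 0, "az": 0, "fingers": 0},
])

```text
clock: 5.1
eef_pos: [0.4616, 0.3764, 0.3061]
eef_rot: [0.162, 0.73, 0.648, 0.145]
ft_force: [0.4, -0.0, -1.7]
grip_width: 0.0096
grasp_force: 25.0
```

servo_tool([
  {"x": -3.7, "y": 1.0, "z": 0.8, "ax": -0.01, "ay": 0.02, "az": -0.04, "fingers": 0},
  {"x": -3.7, "y": 0.8, "z": 0.7, "ax": 0, "ay": 0.02, "az": -0.03, "fingers": 0},
  {"x": -3.8, "y": 0.8, "z": 0.6, "ax": -0.01, "ay": 0.02, "az": -0.04, "fingers": 0},
  {"x": -3.8, "y": 0.6, "z": 0.5, "ax": -0.01, "ay": 0.02, "az": -0.04, "fingers": 0},
  {"x": -3.8, "y": 0.4, "z": 0.5, "ax": -0.01, "ay": 0.02, "az": -0.03, "fingers": 0},
  {"x": -3.8, "y": 0.3, "z": 0.4, "ax": 0, "ay": 0.01, "az": -0.04, "fingers": 0},
  {"x": -3.9, "y": 0.1, "z": 0.4, "ax": -0.01, "ay": 0.02, "az": -0.04, "fingers": 0},
  {"x": -3.9, "y": 0, "z": 0.3, "ax": -0.01, "ay": 0.02, "az": -0.03, "fingers": 0},
  {"x": -3.9, "y": -0.1, "z": 0.2, "ax": -0.01, "ay": 0.02, "az": -0.04, "fingers": 0},
  {"x": -3.8, "y": -0.3, "z": 0.1, "ax": 0, "ay": 0.02, "az": -0.04, "fingers": 0},
  {"x": -3.9, "y": -0.5, "z": 0.1, "ax": -0.01, "ay": 0.02, "az": -0.03, "fingers": 0},
  {"x": 0, "y": 0, "z": 0, "ax": 0, "ay": 0, "az": 0, "fingers": 0},
])

```text
clock: 6.3
eef_pos: [0.5444, -0.0289, 0.2746]
eef_rot: [0.148, 0.569, 0.782, 0.206]
ft_force: [0.6, 0.1, -1.8]
grip_width: 0.0099
grasp_force: 25.0
```

```bash
python3 - <<'E'
from h import *
S=env.sense();print(S["grip_width"],S["ft_force"])
path(pose("empty",.013,0,.20),step=.03)
p,R=cur();B=R.as_matrix()
for n in("top","side"):
    im,P=cloud(n);cv2.imwrite(f"pics/{n}2.png",im)
    Q=(P.reshape(-1,3)-p)@B  # tool frame: z down along board
    m=(Q[:,2]>.0)&(Q[:,2]<.105)&(abs(Q[:,0])<.1)&(abs(Q[:,1])<.02);G=Q[m]
    print(n,len(G),"x",np.percentile(G[:,0],[1,99]),"z",np.percentile(G[:,2],[1,99]),"fit y=a+bx+cz",np.linalg.lstsq(np.c_[np.ones(len(G)),G[:,0],G[:,2]],G[:,1],rcond=None)[0])
im=cv2.imread("pics/side2.png");cv2.imwrite("pics/c2.png",cv2.resize(im[120:320,120:360],None,fx=3,fy=3))
E
```

```text
0.009923132094637011 [ 0.64595338  0.07833925 -1.82672053]
3 
 [{'x':-0.4,'y':0.1,'z':2.7,'ax':-0.0,'ay':0.0,'az':-0.01},{'x':-0.4,'y':0.0,'z':2.6,'ax':-0.01,'ay':0.01,'az':-0.0},{'x':-0.5,'y':0.1,'z':2.7,'ax':-0.0,'ay':-0.0,'az':-0.01}]
end err mm [ 0.3 -0.2  0.3]
top 423 x [-0.08685691  0.09102892] z [0.00118596 0.10310319] fit y=a+bx+cz [ 0.00469156 -0.00032823 -0.00269661]
side 850 x [-0.083594    0.09448349] z [0.0018772  0.10311417] fit y=a+bx+cz [ 0.00577447 -0.01194286 -0.00051882]
```

View pics/c2.png

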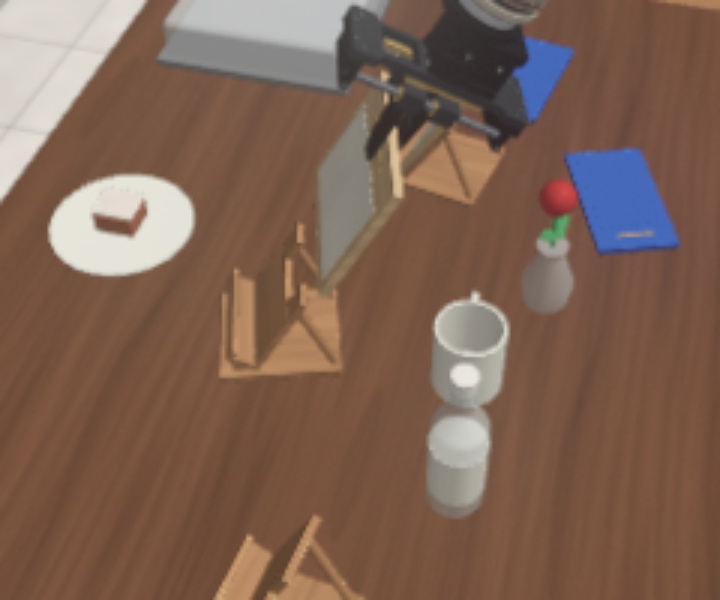

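The card hangs straight in the gripper (crop (355,190)), and the empty stand at (280,310) is free. Descend along the slope.

servo_tool([
  {"x": -0.5, "y": 0.1, "z": 2.7, "ax": 0, "ay": 0, "az": -0.01, "fingers": 0},
  {"x": -0.5, "y": 0, "z": 2.6, "ax": -0.01, "ay": 0.01, "az": 0, "fingers": 0},
  {"x": -0.5, "y": 0.1, "z": 2.7, "ax": 0, "ay": 0, "az": -0.01, "fingers": 0},
  {"x": 0, "y": 0, "z": 2.0, "ax": 0, "ay": 0, "az": 0, "fingers": 0},
  {"x": 0, "y": 0, "z": 2.0, "ax": 0, "ay": 0, "az": 0, "fingers": 0},
  {"x": 0, "y": 0, "z": 0, "ax": 0, "ay": 0, "az": 0, "fingers": 0},
  {"x": 0, "y": 0, "z": 0, "ax": 0, "ay": 0, "az": 0, "fingers": 0},
])

```text
clock: 7.1
eef_pos: [0.6059, -0.0177, 0.1716]
eef_rot: [0.148, 0.558, 0.789, 0.212]
ft_force: [0.1, 0.5, -1.9]
grip_width: 0.0096
grasp_force: 25.0
```

```bash
python3 - <<'E'
from h import *
p,R=cur();q=pose("empty",0,0,0)
s,n,w,u=axes("empty");print(np.round([(p-s)@v for v in(n,w,u)],4),(R.inv()*q[1]).as_rotvec())
for nm in("top","side"):
    im,P=cloud(nm);Q=P.reshape(-1,3)-s;L=np.stack([Q@n,Q@w,Q@u],1)
    m=(abs(L[:,1])<.085)&(L[:,2]>.04)&(L[:,2]<.15)&(L[:,0]>.008)&(L[:,0]<.03);G=L[m]
    print(nm,"card front fit n=a+b*t+c*u",len(G),np.round(np.linalg.lstsq(np.c_[np.ones(len(G)),G[:,1],G[:,2]-.1],G[:,0],rcond=None)[0],4),"t ext",np.percentile(G[:,1],[1,99]))
    m=(abs(L[:,1])<.06)&(L[:,2]>-.01)&(L[:,2]<.014)&(L[:,0]>.02)&(L[:,0]<.04);print(" lip n,t",np.percentile(L[m,0],[5,50,95]),np.percentile(L[m,1],[2,98]),"u",np.percentile(L[m,2],[50,95]))
    m=(L[:,0]>-.012)&(L[:,0]<.004)&(L[:,2]>.02)&(L[:,2]<.1)&(abs(L[:,1])<.07);print(" back n,t",m.sum(),np.percentile(L[m,0],[5,50,95]),np.percentile(L[m,1],[2,98]))
E
```

```text
[0.0141 0.0034 0.16  ] [-0.00162654 -0.00452887  0.00074085]
top card front fit n=a+b*t+c*u 294 [0.0186 0.0004 0.0062] t ext [-0.08334592  0.08419873]
 lip n,t [0.02345989 0.02809744 0.03020217] [-0.05714242  0.05261559] u [0.00603566 0.01272685]Traceback (most recent call last):
  File "<stdin>", line 9, in <module>
    return _quantile_unchecked(
        a, q, axis, out, overwrite_input, method, keepdims, weights)
    return _ureduce(a,
                    func=_quantile_ureduce_func,
    ...<5 lines>...
                    overwrite_input=overwrite_input,
                    method=method)
    r = func(a, **kwargs)
    result = _quantile(arr,
                       quantiles=q,
    ...<2 lines>...
                       out=out,
                       weights=wgt)
    slices_having_nans = np.isnan(arr[-1, ...])
                                  ~~~^^^^^^^^^
IndexError: index -1 is out of bounds for axis 0 with size 0
```

servo_tool([
  {"x": -0.5, "y": 0, "z": 1.5, "ax": 0, "ay": 0, "az": 0, "fingers": 0},
  {"x": 0, "y": 0, "z": 1.5, "ax": 0, "ay": 0, "az": 0, "fingers": 0},
  {"x": 0, "y": -0.1, "z": 1.2, "ax": 0, "ay": 0, "az": 0, "fingers": 0},
  {"x": 0, "y": 0, "z": 0.3, "ax": 0, "ay": 0, "az": 0, "fingers": 0},
  {"x": 0, "y": 0, "z": 0, "ax": 0, "ay": 0, "az": 0, "fingers": 0},
  {"x": 0, "y": 0, "z": 0, "ax": 0, "ay": 0, "az": 0, "fingers": 0},
])

```text
clock: 7.75
eef_pos: [0.6282, -0.0166, 0.1327]
eef_rot: [0.149, 0.559, 0.788, 0.212]
ft_force: [1.0, -0.2, -1.1]
grip_width: 0.0102
grasp_force: 25.0
```

servo_tool([
  {"x": 0, "y": 0, "z": 0.1, "ax": 0, "ay": 0, "az": 0, "fingers": 0},
  {"x": 0, "y": 0, "z": 0.1, "ax": 0, "ay": 0, "az": 0, "fingers": 0},
  {"x": 0, "y": 0, "z": 0, "ax": 0, "ay": 0, "az": 0, "fingers": 0},
])

```text
clock: 8.05
eef_pos: [0.6292, -0.0163, 0.1301]
eef_rot: [0.148, 0.559, 0.788, 0.211]
ft_force: [-0.8, -0.1, -1.7]
grip_width: 0.0099
grasp_force: 25.0
```

servo_tool([
  {"x": 0, "y": 0, "z": 0.1, "ax": 0, "ay": 0, "az": 0, "fingers": 0},
  {"x": 0, "y": 0, "z": 0.1, "ax": 0, "ay": 0, "az": 0, "fingers": 0},
  {"x": 0, "y": 0, "z": 0, "ax": 0, "ay": 0, "az": 0, "fingers": 0},
])

```text
clock: 8.35
eef_pos: [0.63, -0.0158, 0.1285]
eef_rot: [0.148, 0.559, 0.788, 0.212]
ft_force: [-5.1, -0.0, 4.3]
grip_width: 0.0096
grasp_force: 25.0
```

servo_tool([
  {"x": 0, "y": -0.2, "z": -0.1, "ax": 0, "ay": 0, "az": 0, "fingers": 0},
  {"x": 0, "y": -0.2, "z": 0, "ax": 0, "ay": 0, "az": 0, "fingers": 0},
  {"x": 0, "y": -0.2, "z": 0, "ax": 0, "ay": 0, "az": 0, "fingers": 0},
  {"x": 0, "y": 0, "z": 0, "ax": 0, "ay": 0, "az": 0, "fingers": 0},
])

```text
clock: 8.75
eef_pos: [0.6244, -0.0179, 0.1257]
eef_rot: [0.148, 0.559, 0.788, 0.211]
ft_force: [-0.7, 0.6, -0.9]
grip_width: 0.0096
grasp_force: 25.0
```

servo_tool([
  {"x": 0, "y": -0.1, "z": 0, "ax": 0, "ay": 0, "az": 0, "fingers": 0},
  {"x": 0, "y": 0, "z": 0, "ax": 0, "ay": 0, "az": 0, "fingers": 0},
  {"x": 0, "y": -0.1, "z": 0, "ax": 0, "ay": 0, "az": 0, "fingers": 0},
  {"x": 0, "y": 0, "z": 0, "ax": 0, "ay": 0, "az": 0, "fingers": 0},
])

```text
clock: 9.15
eef_pos: [0.6232, -0.0184, 0.1251]
eef_rot: [0.148, 0.559, 0.788, 0.211]
ft_force: [0.9, -0.4, -1.5]
grip_width: 0.0099
grasp_force: 25.0
```

servo_tool([
  {"x": 0, "y": 0, "z": 0.1, "ax": 0, "ay": 0, "az": 0, "fingers": 0},
  {"x": 0, "y": 0, "z": 0, "ax": 0, "ay": 0, "az": 0, "fingers": 0},
])

```text
clock: 9.35
eef_pos: [0.6235, -0.0182, 0.1246]
eef_rot: [0.148, 0.559, 0.788, 0.212]
ft_force: [-5.0, -0.9, 5.8]
grip_width: 0.0099
grasp_force: 25.0
```

servo_tool([
  {"x": 0, "y": 0, "z": 0, "ax": 0, "ay": 0, "az": 0, "fingers": 0.2},
  {"x": 0, "y": 0, "z": 0, "ax": 0, "ay": 0, "az": 0, "fingers": 0.4},
  {"x": 0, "y": 0, "z": 0, "ax": 0, "ay": 0, "az": 0, "fingers": 0.4},
  {"x": 0, "y": 0, "z": 0, "ax": 0, "ay": 0, "az": 0, "fingers": 0.4},
  {"x": 0, "y": 0, "z": 0, "ax": 0, "ay": 0, "az": 0, "fingers": 0.4},
  {"x": 0, "y": 0, "z": -2, "ax": 0, "ay": 0, "az": 0, "fingers": 0.4},
  {"x": 0, "y": 0, "z": -3, "ax": 0, "ay": 0, "az": 0, "fingers": 0.4},
  {"x": 0, "y": 0, "z": -3, "ax": 0, "ay": 0, "az": 0, "fingers": 0.4},
  {"x": 0, "y": 0, "z": -3, "ax": 0, "ay": 0, "az": 0, "fingers": 0.4},
  {"x": 0, "y": 0, "z": -3, "ax": 0, "ay": 0, "az": 0, "fingers": 0.4},
  {"x": 0, "y": 0, "z": -2, "ax": 0, "ay": 0, "az": 0, "fingers": 0.4},
])

```text
clock: 10.45
eef_pos: [0.5477, -0.0453, 0.2646]
eef_rot: [0.149, 0.559, 0.788, 0.211]
ft_force: [0.3, 0.4, -0.1]
grip_width: 0.0379
grasp_force: 0.0
```

```bash
cat >> h.py <<'E'
def board(k,hw,hh,tag):
    s,n,w,u=axes(k)
    for nm in("top","side"):
        im,P=cloud(nm);cv2.imwrite(f"pics/{nm}{tag}.png",im);Q=P.reshape(-1,3)-s;L=np.stack([Q@n,Q@w,Q@u],1)
        m=(abs(L[:,1])<hw+.03)&(L[:,2]>.03)&(L[:,2]<hh+.01)&(L[:,0]>.005)&(L[:,0]<.02);G=L[m]
        print(nm,"front n=a+b*t+c*(u-.08)",len(G),np.round(np.linalg.lstsq(np.c_[np.ones(len(G)),G[:,1],G[:,2]-.08],G[:,0],rcond=None)[0],4),"t ext",np.round(np.percentile(G[:,1],[1,99]),4))
        m=(abs(L[:,1])<hw-.02)&(abs(L[:,2]-hh)<.015)&(L[:,0]>-.002)&(L[:,0]<.012);print("  top u",m.sum(),np.round(np.nanpercentile(L[m,2],[50,95]),4) if m.sum() else "")
E
python3 - <<'E'
from h import *
board("empty",.09,.145,3)
# next: move to menu pre-grasp
P=[]
s,n,w,u=axes("full")
for nm in("top","side"):
    im,p=cloud(nm);p=p.reshape(-1,3);P.append(p)
    L=(p-s)@np.stack([n,w,u],1)
    m=(abs(L[:,1])<.07)&(L[:,2]>.04)&(L[:,2]<.168)&(L[:,0]>.003)&(L[:,0]<.02);G=L[m]
    print(nm,"menu",len(G),np.round(np.linalg.lstsq(np.c_[np.ones(len(G)),G[:,1],G[:,2]-.1],G[:,0],rcond=None)[0],4),"t",np.percentile(G[:,1],[1,99]))
    m=(abs(L[:,1])<.06)&(L[:,2]>.16)&(L[:,2]<.19)&(L[:,0]>-.002)&(L[:,0]<.012);print(" topu",np.percentile(L[m,2],[50,95]),"t",np.percentile(L[m,1],[2,98]))
g=pose("full",.005,.0,.22)
path((np.array([.50,-.15,.36]),g[1]),g,step=.04)
E
```

```text
top front n=a+b*t+c*(u-.08) 711 [ 0.0089  0.0027 -0.0076] t ext [-0.0887  0.0866]
  top u 159 [0.1435 0.1496]
side front n=a+b*t+c*(u-.08) 834 [ 0.0105 -0.0014 -0.0129] t ext [-0.0884  0.0897]
  top u 157 [0.1427 0.1461]
top menu 542 [0.0144 0.0366 0.0053] t [-0.06717407  0.04894753]
 topu [0.17169625 0.17535489] t [-0.04779899  0.04894985]
side menu 49 [-0.001   0.2251  0.0252] t [0.04362423 0.05430261]Traceback (most recent call last):
  File "<stdin>", line 11, in <module>
    return _quantile_unchecked(
        a, q, axis, out, overwrite_input, method, keepdims, weights)
    return _ureduce(a,
                    func=_quantile_ureduce_func,
    ...<5 lines>...
                    overwrite_input=overwrite_input,
                    method=method)
    r = func(a, **kwargs)
    result = _quantile(arr,
                       quantiles=q,
    ...<2 lines>...
                       out=out,
                       weights=wgt)
    slices_having_nans = np.isnan(arr[-1, ...])
                                  ~~~^^^^^^^^^
IndexError: index -1 is out of bounds for axis 0 with size 0
```

```bash
sed -i 's/(.556,-.328,.026)/(.562,-.329,.026)/' h.py; python3 - <<'E'
from h import *
g=pose("full",.005,.0,.225)
path((np.array([.50,-.15,.34]),g[1]),g,step=.04)
E
```

```text
6 6 
 [{'x':-1.4,'y':-0.5,'z':-1.8,'ax':-0.0,'ay':-0.04,'az':0.08},{'x':-1.5,'y':-0.4,'z':-1.7,'ax':-0.0,'ay':-0.05,'az':0.07},{'x':-1.6,'y':-0.3,'z':-1.7,'ax':-0.0,'ay':-0.04,'az':0.08},{'x':-1.6,'y':-0.2,'z':-1.6,'ax':-0.0,'ay':-0.05,'az':0.07},{'x':-1.8,'y':-0.0,'z':-1.5,'ax':-0.0,'ay':-0.04,'az':0.08},{'x':-1.8,'y':0.1,'z':-1.4,'ax':-0.0,'ay':-0.04,'az':0.07},{'x':-2.7,'y':-1.2,'z':1.6,'ax':-0.0,'ay':-0.0,'az':0.0},{'x':-2.8,'y':-1.2,'z':1.5,'ax':-0.0,'ay':-0.0,'az':0.0},{'x':-2.7,'y':-1.2,'z':1.6,'ax':-0.0,'ay':-0.0,'az':0.0},{'x':-2.8,'y':-1.1,'z':1.5,'ax':-0.0,'ay':-0.0,'az':0.0},{'x':-2.7,'y':-1.2,'z':1.6,'ax':-0.0,'ay':-0.0,'az':0.0},{'x':-2.8,'y':-1.2,'z':1.6,'ax':-0.0,'ay':-0.0,'az':0.0}]
end err mm [ 0.2 -0.3 -0.2]
```

servo_tool([
  {"x": -1.4, "y": -0.5, "z": -1.8, "ax": 0, "ay": -0.04, "az": 0.08, "fingers": 0.45},
  {"x": -1.5, "y": -0.4, "z": -1.7, "ax": 0, "ay": -0.05, "az": 0.07, "fingers": 0.45},
  {"x": -1.6, "y": -0.3, "z": -1.7, "ax": 0, "ay": -0.04, "az": 0.08, "fingers": 0.45},
  {"x": -1.6, "y": -0.2, "z": -1.6, "ax": 0, "ay": -0.05, "az": 0.07, "fingers": 0.45},
  {"x": -1.8, "y": 0, "z": -1.5, "ax": 0, "ay": -0.04, "az": 0.08, "fingers": 0.45},
  {"x": -1.8, "y": 0.1, "z": -1.4, "ax": 0, "ay": -0.04, "az": 0.07, "fingers": 0.45},
  {"x": -2.7, "y": -1.2, "z": 1.6, "ax": 0, "ay": 0, "az": 0, "fingers": 0.45},
  {"x": -2.8, "y": -1.2, "z": 1.5, "ax": 0, "ay": 0, "az": 0, "fingers": 0.45},
  {"x": -2.7, "y": -1.2, "z": 1.6, "ax": 0, "ay": 0, "az": 0, "fingers": 0.45},
  {"x": -2.8, "y": -1.1, "z": 1.5, "ax": 0, "ay": 0, "az": 0, "fingers": 0.45},
  {"x": -2.7, "y": -1.2, "z": 1.6, "ax": 0, "ay": 0, "az": 0, "fingers": 0.45},
  {"x": -2.8, "y": -1.2, "z": 1.6, "ax": 0, "ay": 0, "az": 0, "fingers": 0.45},
])

```text
clock: 11.85
eef_pos: [0.4556, -0.31, 0.221]
eef_rot: [0.197, 0.743, 0.618, 0.165]
ft_force: [1.1, 0.0, -0.2]
grip_width: 0.043
grasp_force: 0.0
```

```bash
python3 - <<'E'
from h import *
board("full",.05,.175,4)
p,R=cur();q=pose("full",0,0,0)
s,n,w,u=axes("full");print(np.round([(p-s)@v for v in(n,w,u)],4),(R.inv()*q[1]).as_rotvec())
path(pose("full",.005,0,.14),step=.02)
# easel seat check now it is empty
s,n,w,u=axes("easel")
for nm in("top","side"):
    im,P=cloud(nm);Q=P.reshape(-1,3)-s;L=np.stack([Q@n,Q@w,Q@u],1)
    m=(abs(L[:,1])<.085)&(L[:,2]>.03)&(L[:,2]<.1)&(abs(L[:,0])<.006);G=L[m]
    print(nm,"back",len(G),np.round(np.linalg.lstsq(np.c_[np.ones(len(G)),G[:,1],G[:,2]-.06],G[:,0],rcond=None)[0],4))
    m=(abs(L[:,1])<.12)&(L[:,2]>.015)&(L[:,2]<.1)&(abs(L[:,0])<.006);print(" t ext",np.percentile(L[m,1],[1,99]))
    m=(abs(L[:,1])<.09)&(abs(L[:,0]-.012)<.006)&(abs(L[:,2])<.01);print(" ledge u",np.median(L[m,2]))
    m=(abs(L[:,1])<.12)&(abs(L[:,0]-.027)<.008)&(abs(L[:,2]-.01)<.004);print(" lip n",np.percentile(L[m,0],[5,50,95]),"t",np.percentile(L[m,1],[1,99]))
im=cv2.imread("pics/top4.png");cv2.imwrite("pics/c4.png",cv2.resize(im[140:280,60:400],None,fx=2.3,fy=2.3))
E
```

```text
top front n=a+b*t+c*(u-.08) 498 [ 0.0099  0.0031 -0.0055] t ext [-0.0486  0.0488]
  top u 12 [0.1752 0.1798]
side front n=a+b*t+c*(u-.08) 162 [ 0.0108 -0.0244 -0.0155] t ext [-0.0442  0.0533]
  top u 38 [0.1731 0.1759]
[ 0.0026 -0.0023  0.2216] [-0.00686304 -0.00514243 -0.00031055]
5 
 [{'x':0.0,'y':0.1,'z':1.6,'ax':-0.0,'ay':-0.0,'az':-0.0},{'x':0.1,'y':0.0,'z':1.7,'ax':-0.0,'ay':-0.0,'az':-0.0},{'x':0.0,'y':0.1,'z':1.6,'ax':-0.0,'ay':-0.0,'az':-0.0},{'x':0.0,'y':0.0,'z':1.6,'ax':-0.01,'ay':-0.0,'az':-0.0},{'x':0.1,'y':0.1,'z':1.7,'ax':0.0,'ay':-0.01,'az':-0.0}]
end err mm [ 0.4  0.1 -0.2]
top back 383 [-0.0013  0.0035 -0.0094]
 t ext [-0.09112737  0.09749058]
 ledge u 0.00028274647133841817
 lip n [0.02305311 0.02680774 0.03067182] t [-0.08846839  0.09454693]
side back 335 [ 0.0005  0.0045 -0.0225]
 t ext [-0.08408531  0.09945909]
 ledge u -0.001058567039398212
 lip n [0.02553458 0.02836015 0.03097702] t [-0.08653911  0.09599364]
```

View pics/c4.png

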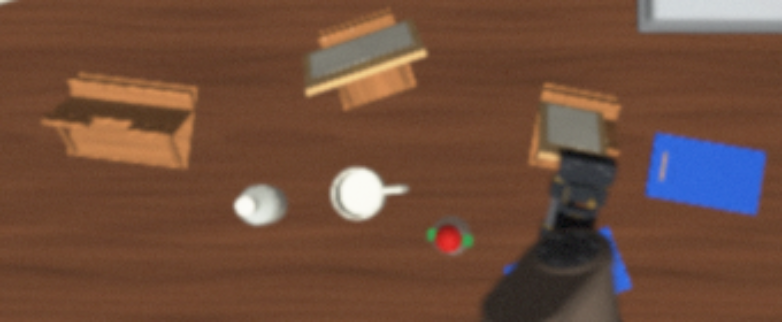

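The card rests in the small stand at (365,60), the easel at (125,120) is empty, and the gripper is over the menu at (575,130). Grasp the menu.

servo_tool([
  {"x": 0.1, "y": 0.1, "z": 1.6, "ax": 0, "ay": 0, "az": 0, "fingers": 0.45},
  {"x": 0.1, "y": 0.1, "z": 1.6, "ax": 0, "ay": 0, "az": 0, "fingers": 0.45},
  {"x": 0, "y": 0, "z": 1.7, "ax": 0, "ay": 0, "az": 0, "fingers": 0.45},
  {"x": 0, "y": 0, "z": 1.7, "ax": 0, "ay": 0, "az": 0, "fingers": 0.45},
  {"x": 0, "y": 0, "z": 1.6, "ax": -0.01, "ay": -0.01, "az": 0, "fingers": 0.45},
  {"x": 0, "y": 0, "z": 0, "ax": 0, "ay": 0, "az": 0, "fingers": 0.45},
  {"x": 0, "y": 0, "z": 0, "ax": 0, "ay": 0, "az": 0, "fingers": 0},
  {"x": 0, "y": 0, "z": 0, "ax": 0, "ay": 0, "az": 0, "fingers": 0},
  {"x": 0, "y": 0, "z": 0, "ax": 0, "ay": 0, "az": 0, "fingers": 0},
  {"x": 0, "y": 0, "z": 0, "ax": 0, "ay": 0, "az": 0, "fingers": 0},
  {"x": 0, "y": 0, "z": 0, "ax": 0, "ay": 0, "az": 0, "fingers": 0},
])

```text
clock: 13.15
eef_pos: [0.498, -0.3149, 0.1534]
eef_rot: [0.205, 0.742, 0.616, 0.165]
ft_force: [-0.4, -0.0, 1.3]
grip_width: 0.0099
grasp_force: 25.0
```

```bash
python3 - <<'E'
from h import *
p,R=cur();q=pose("full",0,0,0)
s,n,w,u=axes("full");L=[(p-s)@v for v in(n,w,u)];print(np.round(L,4),(R.inv()*q[1]).as_rotvec(),env.sense()["grip_width"])
a=pose("full",.012,L[1],L[2]+.025)
b=pose("full",.018,L[1],L[2]+.20)
e=pose("easel",.013,.004,L[2]+.17)
path(a,b,step=.034)
p0,R0=b
r1,p1,R1=rows(*b,np.array([.5,-.05,.37]),Ro.from_rotvec((R0.inv()*e[1]).as_rotvec()*.5).__rmul__(R0) if 0 else R0*Ro.from_rotvec((R0.inv()*e[1]).as_rotvec()*.5),step=.042)
r2,p2,R2=rows(p1,R1,*e,step=.042)
print(b[0],e[0])
for r in(r1,r2):print(len(r),json.dumps(r).replace('"',"'").replace(" ",""))
E
```

```text
[0.007  0.002  0.1431] [0.00789519 0.00650804 0.00343364] 0.00993854424904329
1 6 
 [{'x':-0.0,'y':0.5,'z':-2.5,'ax':0.01,'ay':0.01,'az':0.0},{'x':0.0,'y':0.1,'z':-2.9,'ax':-0.0,'ay':-0.0,'az':0.0},{'x':0.0,'y':0.1,'z':-2.9,'ax':-0.0,'ay':-0.0,'az':0.0},{'x':0.0,'y':0.1,'z':-2.9,'ax':-0.0,'ay':-0.0,'az':0.0},{'x':0.0,'y':0.1,'z':-3.0,'ax':-0.0,'ay':-0.0,'az':0.0},{'x':0.0,'y':0.1,'z':-2.9,'ax':-0.0,'ay':-0.0,'az':0.0},{'x':0.0,'y':0.1,'z':-2.9,'ax':-0.0,'ay':-0.0,'az':0.0}]
end err mm [ 0.1 -0.4  0.1]
[ 0.40912442 -0.29808054  0.33212755] [0.45469068 0.36821946 0.31525297]
7 [{'x':3.7,'y':0.8,'z':-0.2,'ax':0.01,'ay':0.0,'az':-0.0},{'x':3.7,'y':0.8,'z':-0.1,'ax':0.0,'ay':0.0,'az':-0.01},{'x':3.8,'y':0.9,'z':-0.2,'ax':0.01,'ay':0.01,'az':-0.0},{'x':3.7,'y':0.8,'z':-0.1,'ax':0.0,'ay':-0.0,'az':-0.01},{'x':3.7,'y':0.9,'z':-0.2,'ax':0.01,'ay':0.0,'az':-0.0},{'x':3.7,'y':0.8,'z':-0.1,'ax':0.01,'ay':0.0,'az':-0.01},{'x':3.7,'y':1.0,'z':-0.2,'ax':0.0,'ay':0.01,'az':-0.0}]
11 [{'x':3.7,'y':-1.1,'z':-0.0,'ax':0.0,'ay':0.0,'az':-0.0},{'x':3.7,'y':-1.1,'z':-0.0,'ax':0.01,'ay':0.0,'az':-0.01},{'x':3.7,'y':-1.1,'z':0.0,'ax':0.0,'ay':0.0,'az':0.0},{'x':3.7,'y':-1.1,'z':0.0,'ax':0.01,'ay':0.01,'az':-0.0},{'x':3.7,'y':-1.0,'z':0.1,'ax':0.0,'ay':-0.0,'az':-0.01},{'x':3.7,'y':-1.1,'z':0.0,'ax':0.01,'ay':-0.0,'az':0.0},{'x':3.7,'y':-1.0,'z':0.1,'ax':0.0,'ay':-0.0,'az':-0.0},{'x':3.8,'y':-1.0,'z':0.1,'ax':0.0,'ay':0.0,'az':-0.01},{'x':3.7,'y':-1.0,'z':0.0,'ax':0.01,'ay':0.0,'az':0.0},{'x':3.7,'y':-1.0,'z':0.1,'ax':0.0,'ay':0.0,'az':-0.0},{'x':3.7,'y':-1.0,'z':0.1,'ax':0.01,'ay':0.0,'az':-0.0}]
```

servo_tool([
  {"x": 0, "y": 0.2, "z": -1.0, "ax": 0, "ay": 0, "az": 0, "fingers": 0},
  {"x": 0, "y": 0.3, "z": -2.0, "ax": 0, "ay": 0, "az": 0, "fingers": 0},
  {"x": 0, "y": 0.1, "z": -3.4, "ax": 0, "ay": 0, "az": 0, "fingers": 0},
  {"x": 0, "y": 0.1, "z": -3.4, "ax": 0, "ay": 0, "az": 0, "fingers": 0},
  {"x": 0, "y": 0.1, "z": -3.4, "ax": 0, "ay": 0, "az": 0, "fingers": 0},
  {"x": 0, "y": 0.1, "z": -3.4, "ax": 0, "ay": 0, "az": 0, "fingers": 0},
  {"x": 0, "y": 0.1, "z": -3.4, "ax": 0, "ay": 0, "az": 0, "fingers": 0},
])

```text
clock: 13.85
eef_pos: [0.4062, -0.2959, 0.3317]
eef_rot: [0.204, 0.743, 0.616, 0.165]
ft_force: [-0.1, -0.6, -0.6]
grip_width: 0.0095
grasp_force: 25.0
```

servo_tool([
  {"x": 3.7, "y": 0.8, "z": -0.2, "ax": 0.01, "ay": 0, "az": 0, "fingers": 0},
  {"x": 3.7, "y": 0.8, "z": -0.2, "ax": 0.01, "ay": 0, "az": -0.01, "fingers": 0},
  {"x": 3.7, "y": 0.8, "z": -0.2, "ax": 0.01, "ay": 0.01, "az": 0, "fingers": 0},
  {"x": 3.7, "y": 0.8, "z": -0.2, "ax": 0.01, "ay": 0, "az": -0.01, "fingers": 0},
  {"x": 3.7, "y": 0.8, "z": -0.2, "ax": 0.01, "ay": 0, "az": 0, "fingers": 0},
  {"x": 3.7, "y": 0.8, "z": -0.2, "ax": 0.01, "ay": 0, "az": -0.01, "fingers": 0},
  {"x": 3.7, "y": 1.0, "z": -0.2, "ax": 0, "ay": 0.01, "az": 0, "fingers": 0},
])

```text
clock: 14.55
eef_pos: [0.4954, -0.0468, 0.3689]
eef_rot: [0.178, 0.737, 0.634, 0.151]
ft_force: [0.5, -0.8, -1.5]
grip_width: 0.0095
grasp_force: 25.0
```

servo_tool([
  {"x": 3.7, "y": -1.1, "z": 0, "ax": 0, "ay": 0, "az": 0, "fingers": 0},
  {"x": 3.7, "y": -1.1, "z": 0, "ax": 0.01, "ay": 0, "az": -0.01, "fingers": 0},
  {"x": 3.7, "y": -1.1, "z": 0, "ax": 0, "ay": 0, "az": 0, "fingers": 0},
  {"x": 3.7, "y": -1.1, "z": 0, "ax": 0.01, "ay": 0.01, "az": 0, "fingers": 0},
  {"x": 3.7, "y": -1.0, "z": 0.1, "ax": 0, "ay": 0, "az": -0.01, "fingers": 0},
  {"x": 3.7, "y": -1.1, "z": 0, "ax": 0.01, "ay": 0, "az": 0, "fingers": 0},
  {"x": 3.7, "y": -1.0, "z": 0.1, "ax": 0, "ay": 0, "az": 0, "fingers": 0},
  {"x": 3.8, "y": -1.0, "z": 0.1, "ax": 0, "ay": 0, "az": -0.01, "fingers": 0},
  {"x": 3.7, "y": -1.0, "z": 0, "ax": 0, "ay": 0, "az": 0, "fingers": 0},
  {"x": 3.7, "y": -1.0, "z": 0.1, "ax": 0, "ay": 0, "az": 0, "fingers": 0},
  {"x": 3.7, "y": -1.0, "z": 0.1, "ax": 0, "ay": 0, "az": 0, "fingers": 0},
  {"x": 0, "y": 0, "z": 0, "ax": 0, "ay": 0, "az": 0, "fingers": 0},
])

```text
clock: 15.75
eef_pos: [0.4486, 0.3723, 0.3103]
eef_rot: [0.166, 0.729, 0.649, 0.142]
ft_force: [-0.3, -1.2, -1.3]
grip_width: 0.0097
grasp_force: 25.0
```

```bash
python3 - <<'E'
from h import *
S=env.sense();print(S["clock"],S["grip_width"],S["ft_force"])
p,R=cur();B=R.as_matrix();q=pose("easel",0,0,0)
s,n,w,u=axes("easel");print(np.round([(p-s)@v for v in(n,w,u)],4),(R.inv()*q[1]).as_rotvec())
for nm in("top","side"):
    im,P=cloud(nm)
    Q=(P.reshape(-1,3)-p)@B
    m=(Q[:,2]>.0)&(Q[:,2]<.135)&(abs(Q[:,0])<.07)&(abs(Q[:,1])<.02);G=Q[m]
    print(nm,len(G),"x",np.percentile(G[:,0],[1,99]),"fit y",np.linalg.lstsq(np.c_[np.ones(len(G)),G[:,0],G[:,2]],G[:,1],rcond=None)[0])
path(pose("easel",.013,.002,.19),step=.03)
E
```

```text
15.75 0.009701182555954764 [-0.28312147 -1.20353085 -1.27871304]
[0.005  0.0074 0.3114] [0.00314528 0.00912206 0.00035078]
top 622 x [-0.05290531  0.04602824] fit y [ 0.00406098  0.02043214 -0.00470323]
side 570 x [-0.04757001  0.04755012] fit y [ 0.00591979 -0.04522955 -0.00247673]
5 
 [{'x':-0.0,'y':0.1,'z':2.4,'ax':0.0,'ay':0.0,'az':-0.0},{'x':-0.1,'y':0.2,'z':2.5,'ax':0.0,'ay':0.0,'az':-0.0},{'x':0.0,'y':0.1,'z':2.4,'ax':0.0,'ay':0.01,'az':-0.0},{'x':-0.0,'y':0.1,'z':2.4,'ax':0.0,'ay':-0.0,'az':-0.0},{'x':-0.1,'y':0.2,'z':2.5,'ax':0.0,'ay':0.0,'az':-0.0}]
end err mm [ 0.4 -0.3 -0. ]
```

servo_tool([
  {"x": 0, "y": 0.4, "z": 1.0, "ax": 0, "ay": 0.01, "az": 0, "fingers": 0},
  {"x": 0, "y": 0.4, "z": 2.0, "ax": 0, "ay": 0, "az": 0, "fingers": 0},
  {"x": 0, "y": 0.1, "z": 3.0, "ax": 0, "ay": 0, "az": 0, "fingers": 0},
  {"x": 0, "y": 0, "z": 3.0, "ax": 0, "ay": 0, "az": 0, "fingers": 0},
  {"x": 0, "y": 0, "z": 3.0, "ax": 0, "ay": 0, "az": 0, "fingers": 0},
  {"x": 0, "y": 0, "z": 0, "ax": 0, "ay": 0, "az": 0, "fingers": 0},
  {"x": 0, "y": 0, "z": 0, "ax": 0, "ay": 0, "az": 0, "fingers": 0},
])

```text
clock: 16.55
eef_pos: [0.5087, 0.3613, 0.2073]
eef_rot: [0.163, 0.729, 0.648, 0.146]
ft_force: [0.6, 0.7, -0.3]
grip_width: 0.01
grasp_force: 25.0
```

```bash
python3 - <<'E'
from h import *
p,R=cur();q=pose("easel",0,0,0)
s,n,w,u=axes("easel");print(np.round([(p-s)@v for v in(n,w,u)],4),(R.inv()*q[1]).as_rotvec())
path(pose("easel",.013,.006,.148),step=.015)
E
```

```text
[0.0167 0.0032 0.1922] [ 0.00403569  0.00058853 -0.00378583]
3 
 [{'x':0.1,'y':-0.1,'z':1.5,'ax':0.0,'ay':0.0,'az':-0.0},{'x':0.1,'y':-0.2,'z':1.4,'ax':0.0,'ay':0.0,'az':-0.0},{'x':0.1,'y':-0.1,'z':1.5,'ax':0.0,'ay':0.0,'az':-0.0}]
end err mm [-0.1  0.2  0.2]
```

servo_tool([
  {"x": 0.1, "y": -0.2, "z": 1.5, "ax": 0, "ay": 0, "az": 0, "fingers": 0},
  {"x": 0.1, "y": -0.2, "z": 1.4, "ax": 0, "ay": 0, "az": 0, "fingers": 0},
  {"x": 0.1, "y": 0, "z": 1.5, "ax": 0, "ay": 0, "az": 0, "fingers": 0},
  {"x": 0, "y": 0, "z": 0, "ax": 0, "ay": 0, "az": 0, "fingers": 0},
  {"x": 0, "y": 0, "z": 0, "ax": 0, "ay": 0, "az": 0, "fingers": 0},
])

```text
clock: 17.05
eef_pos: [0.5237, 0.3636, 0.1649]
eef_rot: [0.163, 0.729, 0.649, 0.145]
ft_force: [-0.3, 0.6, -1.4]
grip_width: 0.0099
grasp_force: 25.0
```

servo_tool([
  {"x": 0, "y": 0, "z": 0.1, "ax": 0, "ay": 0, "az": 0, "fingers": 0},
  {"x": 0, "y": 0, "z": 0.1, "ax": 0, "ay": 0, "az": 0, "fingers": 0},
  {"x": 0, "y": 0, "z": 0, "ax": 0, "ay": 0, "az": 0, "fingers": 0},
])

```text
clock: 17.35
eef_pos: [0.5245, 0.3636, 0.1639]
eef_rot: [0.163, 0.729, 0.649, 0.146]
ft_force: [-0.1, 0.3, -1.2]
grip_width: 0.0097
grasp_force: 25.0
```

servo_tool([
  {"x": 0, "y": 0, "z": 0.1, "ax": 0, "ay": 0, "az": 0, "fingers": 0},
  {"x": 0, "y": 0, "z": 0.1, "ax": 0, "ay": 0, "az": 0, "fingers": 0},
  {"x": 0, "y": 0, "z": 0, "ax": 0, "ay": 0, "az": 0, "fingers": 0},
])

```text
clock: 17.65
eef_pos: [0.5254, 0.3634, 0.1617]
eef_rot: [0.163, 0.729, 0.649, 0.146]
ft_force: [0.4, -0.7, -1.2]
grip_width: 0.0097
grasp_force: 25.0
```

```bash
python3 - <<'E'
from h import *
p,R=cur();q=pose("easel",0,0,0)
s,n,w,u=axes("easel");F=env.sense()["ft_force"];print(np.round([(p-s)@v for v in(n,w,u)],4),(R.inv()*q[1]).as_rotvec(),[round(float(F@v),1) for v in(n,w,u)])
E
```

```text
[0.0123 0.0072 0.144 ] [ 0.00426867 -0.00022596 -0.00238024] [-0.1, -0.6, -1.3]
```

servo_tool([
  {"x": -0.1, "y": -0.2, "z": 0, "ax": 0, "ay": 0, "az": 0, "fingers": 0},
  {"x": 0, "y": -0.2, "z": 0, "ax": 0, "ay": 0, "az": 0, "fingers": 0},
  {"x": 0, "y": -0.2, "z": 0, "ax": 0, "ay": 0, "az": 0, "fingers": 0},
  {"x": 0, "y": 0, "z": 0, "ax": 0, "ay": 0, "az": 0, "fingers": 0},
])

```text
clock: 18.05
eef_pos: [0.5196, 0.3631, 0.1591]
eef_rot: [0.163, 0.729, 0.649, 0.146]
ft_force: [0.3, -0.1, -0.3]
grip_width: 0.0099
grasp_force: 25.0
```

servo_tool([
  {"x": 0, "y": 0, "z": 0.1, "ax": 0, "ay": 0, "az": 0, "fingers": 0},
  {"x": 0, "y": 0, "z": 0, "ax": 0, "ay": 0, "az": 0, "fingers": 0},
])

```text
clock: 18.25
eef_pos: [0.5202, 0.3633, 0.1588]
eef_rot: [0.163, 0.729, 0.649, 0.146]
ft_force: [-3.5, -0.3, 4.6]
grip_width: 0.0094
grasp_force: 25.0
```

servo_tool([
  {"x": 0, "y": 0, "z": 0.1, "ax": 0, "ay": 0, "az": 0, "fingers": 0},
  {"x": 0, "y": 0, "z": 0, "ax": 0, "ay": 0, "az": 0, "fingers": 0},
])

```text
clock: 18.45
eef_pos: [0.5207, 0.3639, 0.1586]
eef_rot: [0.163, 0.729, 0.649, 0.147]
ft_force: [-7.9, 3.7, 10.7]
grip_width: 0.0097
grasp_force: 25.0
```

```bash
python3 - <<'E'
from h import *
p,R=cur();q=pose("easel",0,0,0)
s,n,w,u=axes("easel");F=env.sense()["ft_force"];print(np.round([(p-s)@v for v in(n,w,u)],4),(R.inv()*q[1]).as_rotvec(),[round(float(F@v),1) for v in(n,w,u)])
E
```

```text
[0.0067 0.0072 0.1432] [ 0.00567924 -0.00237127 -0.0029443 ] [-3.0, 2.8, 13.2]
```

Seated on the ledge. Ease up 1 mm, nudge back 1 mm, release and withdraw.

servo_tool([
  {"x": 0, "y": -0.1, "z": -0.1, "ax": 0, "ay": 0, "az": 0, "fingers": 0},
  {"x": 0, "y": 0, "z": 0, "ax": 0, "ay": 0, "az": 0, "fingers": 0},
  {"x": 0, "y": 0, "z": 0, "ax": 0, "ay": 0, "az": 0, "fingers": 0.2},
  {"x": 0, "y": 0, "z": 0, "ax": 0, "ay": 0, "az": 0, "fingers": 0.4},
  {"x": 0, "y": 0, "z": 0, "ax": 0, "ay": 0, "az": 0, "fingers": 0.4},
  {"x": 0, "y": 0, "z": 0, "ax": 0, "ay": 0, "az": 0, "fingers": 0.4},
  {"x": 0, "y": 0, "z": 0, "ax": 0, "ay": 0, "az": 0, "fingers": 0.4},
  {"x": 0, "y": 0, "z": -2, "ax": 0, "ay": 0, "az": 0, "fingers": 0.4},
  {"x": 0, "y": 0, "z": -3, "ax": 0, "ay": 0, "az": 0, "fingers": 0.4},
  {"x": 0, "y": 0, "z": -3, "ax": 0, "ay": 0, "az": 0, "fingers": 0.4},
  {"x": 0, "y": 0, "z": -3, "ax": 0, "ay": 0, "az": 0, "fingers": 0.4},
  {"x": 0, "y": 0, "z": -3, "ax": 0, "ay": 0, "az": 0, "fingers": 0.4},
])

```text
clock: 19.65
eef_pos: [0.4594, 0.3698, 0.2856]
eef_rot: [0.163, 0.729, 0.649, 0.146]
ft_force: [0.2, -0.2, -0.4]
grip_width: 0.0378
grasp_force: 0.0
```

```bash
python3 - <<'E'
from h import *
board("easel",.05,.175,5);board("empty",.09,.145,6)
a=cv2.imread("pics/side6.png");b=cv2.imread("pics/top6.png")
cv2.imwrite("pics/c6.png",np.vstack([cv2.resize(a[180:384,120:360],(560,340)),cv2.resize(b[150:260,60:345],(560,250))]))
E
```

```text
top front n=a+b*t+c*(u-.08) 562 [ 0.0093  0.004  -0.0091] t ext [-0.0455  0.0535]
  top u 87 [0.1727 0.177 ]
side front n=a+b*t+c*(u-.08) 557 [ 0.0113 -0.0142 -0.0197] t ext [-0.0417  0.0561]
  top u 128 [0.1734 0.1759]
top front n=a+b*t+c*(u-.08) 715 [ 0.009   0.0013 -0.007 ] t ext [-0.0888  0.0867]
  top u 191 [0.1448 0.1501]
side front n=a+b*t+c*(u-.08) 831 [ 0.0105 -0.001  -0.0126] t ext [-0.0884  0.0897]
  top u 157 [0.143  0.1461]
```

View pics/c6.png

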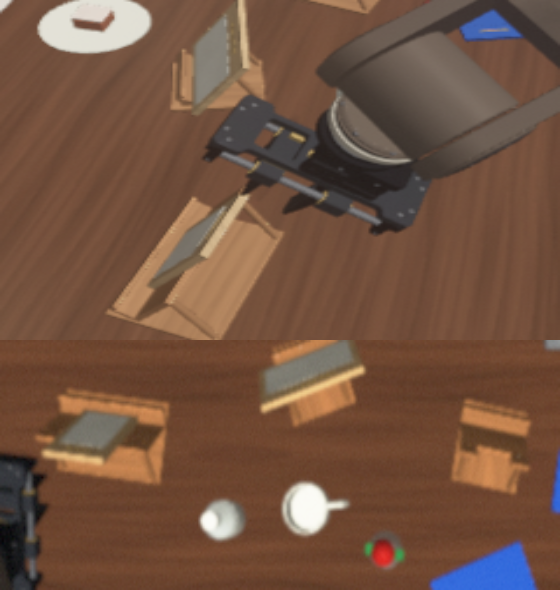

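The menu sits on the easel at (200,240) in the side crop, and the card sits in the small stand at (310,375) in the top crop. Both are flat, fully down and centred, with the gripper clear and the bottle, vase and mug unmoved.

```bash
python3 -c "
from bench import env
print(env.close_job())"
```

```text
the job is handed in; nothing more can be done
None
```

The job is handed in at about 20 s on the clock: the wide card leans in the small stand that was empty, and the tall menu leans on the easel. The final views show both fully down, flat and centred, with the gripper clear.

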